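# Line up the tube blocks on the setting-out strip

## Task

Slide the three small four-well aluminium tube blocks, without lifting them off the worktop, into an even row along the near edge of the steel strip: one block at each engraved line, centred on it, standing square with its slightly narrower side against the strip's edge. The wide block with a single large well does not belong in the row.

Things in the scene. Friction and masses are not known exactly. Their poses are not given: they have to be found in the camera images.
- strip: steel strip fixed on the worktop, 24 mm (x) by 300 mm (y) by 6 mm high. Origin: centre of its underside; y runs along it to the robot's left, x away from the robot. Near edge at x = -12 mm: a seated block's centre is at x = -38 mm. Black lines across its top at y = -100, 0, +100 mm; any block may go to any line. Two fixed 70 mm high vials stand behind it.
- block_1: one of three alike bare-aluminium tube blocks, 52 mm (x) by 46 mm (y) by 40 mm high, four 14 mm wells (2 by 2) in the top, loose and flat on the worktop, about 0.2 kg. Origin: centre of its underside; z up. Starts at least 10 mm short of the strip, turned up to 30 degrees from it. The wider 72 mm block with one big well is not one of them.
- block_2: one of three alike bare-aluminium tube blocks, 52 mm (x) by 46 mm (y) by 40 mm high, four 14 mm wells (2 by 2) in the top, loose and flat on the worktop, about 0.2 kg. Origin: centre of its underside; z up. Starts at least 10 mm short of the strip, turned up to 30 degrees from it. The wider 72 mm block with one big well is not one of them.
- block_3: one of three alike bare-aluminium tube blocks, 52 mm (x) by 46 mm (y) by 40 mm high, four 14 mm wells (2 by 2) in the top, loose and flat on the worktop, about 0.2 kg. Origin: centre of its underside; z up. Starts at least 10 mm short of the strip, turned up to 30 degrees from it. The wider 72 mm block with one big well is not one of them.
Mind the look-alikes: they are no part of the job. Leave any green look-alike of the block_2 alone.

How it is judged:
At the end, for the whole second after the job is handed in: At each of the three lines stands one four-well block: its centre within 15 mm of the line along the strip, its near-edge gap to the strip under about 14 mm, its y axis within 12 degrees of the strip's; all three blocks flat on the worktop and at rest (((x of block_1 in the frame of strip between -0.052 and -0.034 m and y of block_1 in the frame of strip between -0.115 and -0.085 m and angle between the y axis of block_1 and the y axis of strip, either way round below 0.21 rad) or (x of block_2 in the frame of strip between -0.052 and -0.034 m and y of block_2 in the frame of strip between -0.115 and -0.085 m and angle between the y axis of block_2 and the y axis of strip, either way round below 0.21 rad) or (x of block_3 in the frame of strip between -0.052 and -0.034 m and y of block_3 in the frame of strip between -0.115 and -0.085 m and angle between the y axis of block_3 and the y axis of strip, either way round below 0.21 rad)) and ((x of block_1 in the frame of strip between -0.052 and -0.034 m and y of block_1 in the frame of strip between -0.015 and 0.015 m and angle between the y axis of block_1 and the y axis of strip, either way round below 0.21 rad) or (x of block_2 in the frame of strip between -0.052 and -0.034 m and y of block_2 in the frame of strip between -0.015 and 0.015 m and angle between the y axis of block_2 and the y axis of strip, either way round below 0.21 rad) or (x of block_3 in the frame of strip between -0.052 and -0.034 m and y of block_3 in the frame of strip between -0.015 and 0.015 m and angle between the y axis of block_3 and the y axis of strip, either way round below 0.21 rad)) and ((x of block_1 in the frame of strip between -0.052 and -0.034 m and y of block_1 in the frame of strip between 0.085 and 0.115 m and angle between the y axis of block_1 and the y axis of strip, either way round below 0.21 rad) or (x of block_2 in the frame of strip between -0.052 and -0.034 m and y of block_2 in the frame of strip between 0.085 and 0.115 m and angle between the y axis of block_2 and the y axis of strip, either way round below 0.21 rad) or (x of block_3 in the frame of strip between -0.052 and -0.034 m and y of block_3 in the frame of strip between 0.085 and 0.115 m and angle between the y axis of block_3 and the y axis of strip, either way round below 0.21 rad)) and height (world z) of each of block_1, block_2, block_3 below 0.008 m and angle between each of block_1, block_2, block_3's own z axis and vertical below 0.1 rad and linear speed of each of block_1, block_2, block_3 below 0.02 m/s); the robot touches nothing.
It fails at once if a tube block is lifted more than 20 mm off the worktop (height (world z) of any of block_1, block_2, block_3 above 0.02 m).
It fails at once if a tube block is tipped over (angle between any of block_1, block_2, block_3's own z axis and vertical above 0.6 rad).
It also fails if it takes over 51 s, if anything falls off the work surface, if the arm or the gripper's body presses on something with over 40 N, if the wrist force passes 120 N, or if a joint passes its speed limit or range.

## Robot

A 7-joint arm with a two-finger parallel gripper is mounted at the origin on a cart in front of the work surface, level with it; the furniture and walls round the work are solid. World frame = base frame: x ahead of the robot, y to its left, z up, the work surface at z = 0. Lengths are in m, angles in rad, forces in N, time in s.
With the tool pointing down it reaches from about 0.4 to 0.85 m from the base axis. Payload 4.5 kg.
Tool frame: the origin (TCP) lies at the very end of the fingers, on their centre line; the grasp point (between the pads) lies 19 mm behind it; z points along the fingers, y is the line along which they close (so a half turn about z gives the same grasp; the last joint's range is limited). The gripper opens to 88 mm and grips with 3 to 60 N. Pads are 18 mm wide; open, the fingers measure 123 mm over their backs; the gripper's body (75 mm by 187 mm) begins 45 mm behind the grasp point.
Start: joints at [-1.213, 0.689, -0.195, 1.565, 0.157, 0.902, -0.215], TCP at [0.199, 0.593, 0.239] pointing down, gripper open.
Joint ranges: [-3.01, 3.01], [-0.46, 2.08], [-1.47, 1.51], [0.13, 2.56], [-1, 4.14], [0.04, 2.09], [-2.66, 2.66]. Speed limits (rad/s): [2.57, 2.57, 3.14, 3.14, 3.14, 3.14, 3.14].

## Interface

Orientations are given as a unit quaternion [x, y, z, w].
In Python, from workcell import * gives the robot as it stands.
- The arm moves only by the tool move_arm, never from a script. Its argument "commands" is a list of rows, each an object with "gripper": the opening, from 0 (shut) to 1 (fully open); "linear": the shift along the world's x, y, z in mm, a list of three; "twist": the turn about the world's z in degrees. In form: [{"gripper": gripper, "linear": [tx, ty, tz], "twist": twist}, ...]. A call has 1 to 5 rows; each row is the pose to reach, as a shift and turn from the pose commanded when the call began; what a row does not reach only later rows make up. A row lasts 1/10 s, in which the tool goes at most 50 mm and 8.59 degrees, less where a joint would pass 70% of its speed; a pose out of reach is approached as far as the arm can. A call with a gripper value outside its range is refused whole. The fingers move at their own pace and stop on an object; "force" is the grip in N (left out, the last holds). Time passes only in rows, so rows that repeat a pose let the fingers close. It gives the time, the measured TCP pose, the force, the opening and the grip force at its end, in the units of the state.
- observe(): the state, without advancing time (a new reading comes with each control period).
- snapshot(name): name is "scene" or "top" or "wrist"; returns the picture (384x512x3 uint8, blue, green, red); there is no depth.
- get_calibration(name): a dict with "camera_matrix" (3x3 intrinsics, pixels), "k1" (the pictures are not rectified: a ray, as slopes to the right and down, at radius r is drawn at 1 + k1 r^2 times it, then the intrinsics apply), "xyz" and "orientation" of the camera in the world; the wrist camera has in their place "T_tool_cam" (4x4, takes a point from camera to tool coordinates, whose origin is the TCP and whose axes are the flange's). Camera axes: x right, y down, z forward; pixel columns grow to the right and rows downward; lengths in m; the calibration is good to about 2 mm. A picture is of the moment at which its call begins: read the wrist's pose just before it. get_calibration takes no time and is no camera call.
- finish_job(): hands the job in; it is judged then, once.
The state is a dict: "time_s": time; "qpos": joint angles; "qd": joint speeds; "tau": joint torques, N m; "ee_pos": TCP position; "tool_rot": TCP orientation; "force": force on the tool from outside, world axes, zero at the start; "moment": the same for the moment, N m; "gripper_width": opening from 0.0 (shut) to 1.0 (fully open); "finger_force": force on a finger pad.
Only numpy, scipy, OpenCV 4.12 (cv2) and the standard library are available. Lean on these libraries where they do the work, as an engineer would, in place of code of your own. Each camera call takes 0.05 s, during which the arm holds its last target. There are 200 camera calls.

## Working session

There is one attempt and no reset: what is moved stays moved. The work goes in short steps, Python scripts to look and compute and a tool call to move; the robot and the scene stay as the last step left them, time stands still between calls to the robot, and variables do not carry over. Pictures are saved under pics/ and viewed, at most 10 in all, crops included, and the job is handed in when it is done.

Besides the shell and the picture viewer there is one more tool, called by a JSON object that holds its "fn" and its "kwargs". move_arm: Moves the arm, as the interface text tells. Its arguments: {"type":"object","properties":{"commands":{"type":"array"},"force":{"type":"number"}},"required":["commands"]}

```bash
mkdir -p pics; cat > h.py <<'E'
from workcell import *
import numpy as np, cv2
from scipy.spatial.transform import Rotation as R
def cal(name):
    c=get_calibration(name); return np.array(c["camera_matrix"]),c["k1"],np.array(c["xyz"]),R.from_quat(c["orientation"]).as_matrix()
def ray2plane(name,px,z):
    K,k1,t,Rm=cal(name); px=np.asarray(px,float).reshape(-1,1,2)
    u=cv2.undistortPoints(px,K,np.array([k1,0,0,0.]))[:,0]
    d=np.c_[u,np.ones(len(u))]@Rm.T
    return t+d*((z-t[2])/d[:,2])[:,None]
def proj(name,P):
    K,k1,t,Rm=cal(name)
    return cv2.projectPoints(np.asarray(P,float).reshape(-1,1,3),cv2.Rodrigues(Rm.T)[0],-Rm.T@t,K,np.array([k1,0,0,0.]))[0][:,0]
E
python3 - <<'E'
from h import *
for n in ("top","scene"):
    cv2.imwrite(f"pics/{n}0.png",snapshot(n)); c=get_calibration(n); print(n,c)
o=observe(); print(o["time_s"],o["ee_pos"],o["tool_rot"],o["force"])
E
```

```text
top {'camera_matrix': array([[490.40826002,   0.        , 258.75835366],
       [  0.        , 490.40826002, 186.14084724],
       [  0.        ,   0.        ,   1.        ]]), 'k1': 0.04658867867107077, 'xyz': array([0.44186941, 0.03484652, 1.61021975]), 'orientation': array([ 0.71229468, -0.70144386,  0.01416301, -0.020303  ])}
scene {'camera_matrix': array([[467.95132979,   0.        , 257.28605921],
       [  0.        , 467.95132979, 191.00411489],
       [  0.        ,   0.        ,   1.        ]]), 'k1': -0.15429288689869114, 'xyz': array([-0.33532164, -0.43659627,  1.12250771]), 'orientation': array([ 0.80394425, -0.46932657,  0.18840159, -0.31290742])}
0.1 [0.19874351 0.59198059 0.23800329] [ 1.61141992e-01  9.86930906e-01 -8.01331477e-04 -5.61520186e-05] [-0.6350154  -0.11688763  0.08818053]
```

View pics/top0.png

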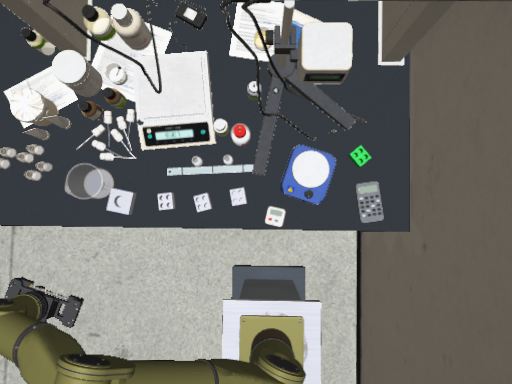

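View pics/scene0.png

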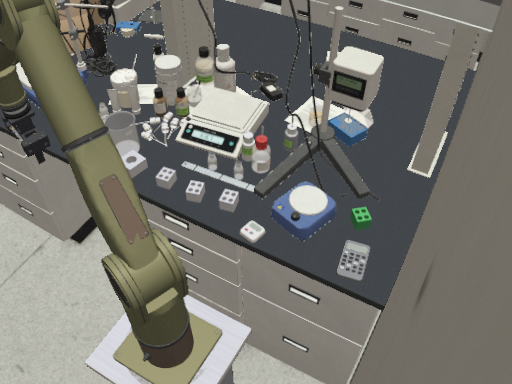

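The top view shows the strip running from about (168,171) to (254,168). The candidates are:
- Four-well aluminium blocks at (166,201), (203,202) and (238,196). These are the ones I want.
- The wide single-well block at (120,201), which is a decoy.
- The green four-well look-alike at (360,156), to be left alone.
- The white timer at (275,216), which is not a block.

Next I'll check a close crop and measure.

```bash
cat > meas.py <<'E'
from h import *
def blocks(im,cs,zt=0.04):
    g=cv2.cvtColor(im,cv2.COLOR_BGR2GRAY); hsv=cv2.cvtColor(im,cv2.COLOR_BGR2HSV)
    m=((g>120)&(hsv[...,1]<60)).astype(np.uint8)
    m=cv2.morphologyEx(m,cv2.MORPH_CLOSE,np.ones((5,5)))
    cc,_=cv2.findContours(m,cv2.RETR_EXTERNAL,cv2.CHAIN_APPROX_NONE)
    out=[]
    for c in cc:
        if 120<cv2.contourArea(c)<900:
            (x,y),_,_=cv2.minAreaRect(c)
            if 100<x<290 and 160<y<225:
                P=ray2plane("top",c[:,0].astype(float),zt)[:,:2]*1000
                r=cv2.minAreaRect(P.astype(np.float32)); out.append((x,y,r))
    return out
E
python3 - <<'E'
from meas import *
ims=np.mean([snapshot("top") for _ in range(2)],0).astype(np.uint8)
for x,y,r in blocks(ims,None): print(np.round([x,y]),np.round(r[0],1),np.round(r[1],1),round(r[2],1))
c=ims[140:230,95:295]; cv2.imwrite("pics/crop.png",cv2.resize(c,None,fx=4,fy=4,interpolation=cv2.INTER_CUBIC))
E
```

```text
[202. 202.] [464.7 230.4] [54.6 48.9] 15.2
[165. 201.] [466.8 348.3] [54.8 48.6] 7.2
[238. 196.] [485.1 116.5] [54.8 49. ] 11.3
[210. 164.] [586.1 207.4] [ 58.2 277.1] 3.4
```

View pics/crop.png

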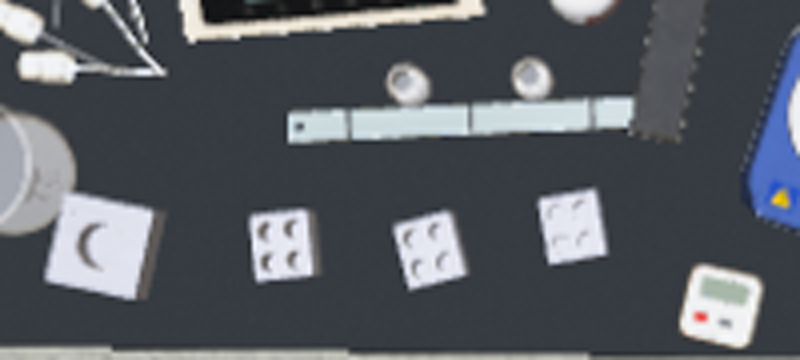

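The crop confirms the choice: four wells each on the blocks at crop (283,245), (430,250) and (572,226). The single-well block is at (103,245). The strip's lines are at crop x of about 349, 470 and 592. Now I'll measure the strip.

```bash
python3 - <<'E'
from meas import *
im=cv2.imread("pics/crop.png"); g=cv2.cvtColor(im,cv2.COLOR_BGR2GRAY).astype(float)
full=lambda p:(np.asarray(p,float)+.5)/4-.5+[95,140]
near=[]
for x in list(range(300,340,5))+list(range(360,460,5))+list(range(480,580,5)):
    col=g[118:165,x]; k=np.argmin(np.diff(cv2.GaussianBlur(col.reshape(-1,1),(1,5),0)[:,0])); near.append((x,118+k+.5))
N=ray2plane("top",full(near),.006)[:,:2]*1000
vx,vy,x0,y0=cv2.fitLine(N.astype(np.float32),cv2.DIST_HUBER,0,.01,.01).ravel()
d=np.array([vx,vy]); d*=np.sign(d[1]); n=np.array([d[1],-d[0]])
print("strip ang",np.degrees(np.arctan2(-d[0],d[1])),"resid",np.std((N-[x0,y0])@n))
L=[]
for gx,gy in((349,124),(470,118),(592,112)):
    w=g[gy-8:gy+8,gx-10:gx+11].mean(0); w=np.clip(w.max()*.93-w,0,None); L.append((gx-10+(w*np.arange(21)).sum()/w.sum(),gy))
P=ray2plane("top",full(L),.006)[:,:2]*1000
print("lines",P.round(1)); s=(P-[x0,y0])@d; print("spacing",np.diff(s))
for si in s:
    e=np.array([x0,y0])+d*(s.mean()+np.round((si-s.mean())/100)*100); print("seat centre",(e-26*n).round(1))
o=observe();print(o["ee_pos"],o["tool_rot"])
E
```

```text
strip ang 3.220691 resid 2.305498257307785
lines [[567.2 302.8]
 [573.6 203.3]
 [580.  103.5]]
spacing [ -99.68996061 -100.03077881]
seat centre [528.5 300.8]
seat centre [534.1 201. ]
seat centre [539.7 101.2]
[0.19875963 0.59217747 0.2382272 ] [ 1.61186045e-01  9.86923894e-01 -5.31831231e-04 -5.29990953e-05]
```

{"fn": "move_arm", "kwargs": {"commands": [{"gripper": 1, "linear": [40, -40, 0], "twist": 6}, {"gripper": 1, "linear": [80, -80, 0], "twist": 12}, {"gripper": 1, "linear": [120, -120, 0], "twist": 18}, {"gripper": 1, "linear": [150, -150, 0], "twist": 24}, {"gripper": 1, "linear": [180, -180, 0], "twist": 26}], "force": 12}}

```text
time_s: 0.7
ee_pos: [0.3768, 0.4141, 0.2387]
tool_rot: [-0.067, 0.998, -0.0, -0.0]
force: [0.7, 0.7, -0.6]
gripper_width: 1.0
finger_force: 0.0
```

The line spacing of 99.7 and 100.0 mm matches the 100 mm given. The strip is at about 3.5°, and the seats are near (529,301), (535,201) and (540,101) mm. I'll take block 1, the leftmost, first.

{"fn": "move_arm", "kwargs": {"commands": [{"gripper": 1, "linear": [30, -22, 0], "twist": 0}, {"gripper": 1, "linear": [60, -44, -25], "twist": 0}, {"gripper": 1, "linear": [88, -65, -60], "twist": 0}, {"gripper": 1, "linear": [88, -65, -100], "twist": 0}, {"gripper": 1, "linear": [88, -65, -140], "twist": 0}]}}

```text
time_s: 1.2
ee_pos: [0.4653, 0.3494, 0.0975]
tool_rot: [-0.063, 0.998, 0.0, 0.001]
force: [0.9, 1.5, 0.4]
gripper_width: 0.997
finger_force: 0.0
```

```bash
python3 - <<'E'
from h import *
o=observe();print(o["ee_pos"],o["tool_rot"]);cv2.imwrite("pics/w1.png",snapshot("wrist"))
E
```

```text
[0.46530591 0.34936149 0.09745214] [-6.32102824e-02  9.98000027e-01  1.36486671e-04  6.23108088e-04]
```

View pics/w1.png

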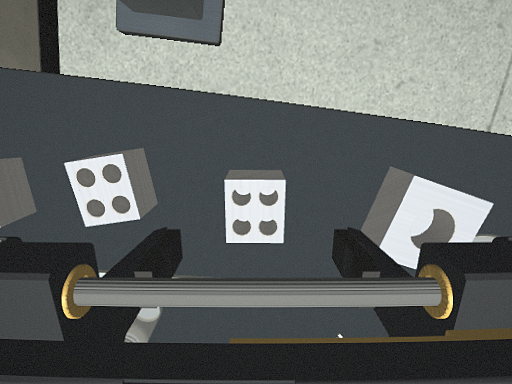

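The wrist view shows block 1 at about (255,212), square and centred between the fingers at x≈155 and 355. The wide block on the right, from x≈362, stays clear of the finger. Going down to grip.

{"fn": "move_arm", "kwargs": {"commands": [{"gripper": 0.85, "linear": [0, 0, -40], "twist": 0}, {"gripper": 0.85, "linear": [0, 0, -70], "twist": 0}, {"gripper": 0.85, "linear": [0, 0, -86], "twist": 0}, {"gripper": 0.4, "linear": [0, 0, -86], "twist": 0}, {"gripper": 0.4, "linear": [0, 0, -86], "twist": 0}], "force": 12}}

```text
time_s: 1.75
ee_pos: [0.4641, 0.3514, 0.0138]
tool_rot: [-0.065, 0.998, 0.0, 0.001]
force: [0.7, 0.3, 0.4]
gripper_width: 0.688
finger_force: 0.0
```

{"fn": "move_arm", "kwargs": {"commands": [{"gripper": 0.4, "linear": [0, 0, 0], "twist": 0}, {"gripper": 0.4, "linear": [0, 0, 0], "twist": 0}, {"gripper": 0.4, "linear": [0, 0, 0], "twist": 0}, {"gripper": 0.4, "linear": [0, 0, 0], "twist": 0}]}}

```text
time_s: 2.15
ee_pos: [0.4646, 0.3503, 0.0143]
tool_rot: [-0.065, 0.998, -0.0, 0.001]
force: [-0.1, -2.1, 8.4]
gripper_width: 0.521
finger_force: 12.0
```

Gripped at 45.9 mm, which matches the 46 mm side. Sliding it to the +100 line.

{"fn": "move_arm", "kwargs": {"commands": [{"gripper": 0.4, "linear": [12, -10, 0], "twist": -1}, {"gripper": 0.4, "linear": [24, -20, 0], "twist": -2}, {"gripper": 0.4, "linear": [36, -30, 0], "twist": -3}, {"gripper": 0.4, "linear": [48, -40, 0], "twist": -4}, {"gripper": 0.4, "linear": [60, -49, 0], "twist": -4}]}}

```text
time_s: 2.65
ee_pos: [0.5229, 0.305, 0.0144]
tool_rot: [-0.031, 1.0, 0.003, 0.0]
force: [-4.0, 3.6, 5.1]
gripper_width: 0.524
finger_force: 12.0
```

{"fn": "move_arm", "kwargs": {"commands": [{"gripper": 0.4, "linear": [0, 0, 0], "twist": 0}, {"gripper": 0.4, "linear": [0, 0, 0], "twist": 0}]}}

```text
time_s: 2.85
ee_pos: [0.526, 0.3021, 0.0143]
tool_rot: [-0.03, 1.0, 0.001, 0.002]
force: [3.8, -1.0, 6.4]
gripper_width: 0.523
finger_force: 12.0
```

{"fn": "move_arm", "kwargs": {"commands": [{"gripper": 0.8, "linear": [0, 0, 0], "twist": 0}, {"gripper": 0.8, "linear": [0, 0, 0], "twist": 0}, {"gripper": 0.8, "linear": [0, 0, 0], "twist": 0}, {"gripper": 0.8, "linear": [0, 0, 35], "twist": 0}, {"gripper": 0.8, "linear": [0, 0, 70], "twist": 0}]}}

```text
time_s: 3.35
ee_pos: [0.5221, 0.3014, 0.0823]
tool_rot: [-0.031, 1.0, -0.001, -0.002]
force: [0.4, 1.0, -0.1]
gripper_width: 0.802
finger_force: 0.0
```

{"fn": "move_arm", "kwargs": {"commands": [{"gripper": 0.85, "linear": [-20, -24, 0], "twist": 4}, {"gripper": 0.85, "linear": [-40, -48, 0], "twist": 8}, {"gripper": 0.85, "linear": [-61, -72, 0], "twist": 12}, {"gripper": 0.85, "linear": [-61, -72, 0], "twist": 12}, {"gripper": 0.85, "linear": [-61, -72, 0], "twist": 12}]}}

```text
time_s: 3.85
ee_pos: [0.4623, 0.2297, 0.0828]
tool_rot: [-0.134, 0.991, 0.0, -0.0]
force: [0.6, 0.6, 0.0]
gripper_width: 0.849
finger_force: 0.0
```

```bash
python3 - <<'E'
from h import *
o=observe();print(o["ee_pos"],o["tool_rot"]);cv2.imwrite("pics/w2.png",np.vstack([cv2.resize(snapshot(n)[:,:],(400,300)) for n in("wrist","top")]))
E
```

```text
[0.46231609 0.22974514 0.08277549] [-1.34160772e-01  9.90959555e-01  7.95634535e-05 -2.02132583e-04]
```

View pics/w2.png

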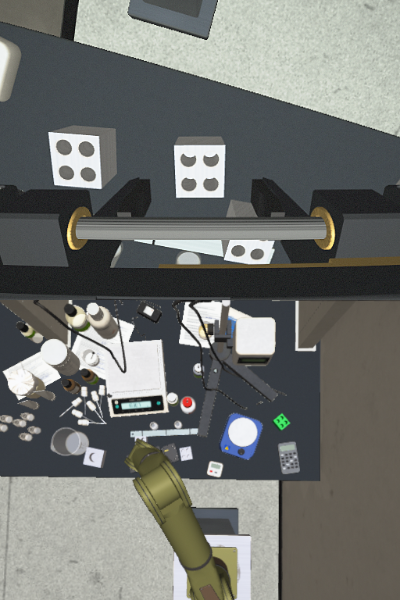

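The wrist view shows block 2 at about (200,168), square between the fingers. Block 1 sits by the strip at (248,250). Going down to grip.

{"fn": "move_arm", "kwargs": {"commands": [{"gripper": 0.85, "linear": [0, 0, -35], "twist": 0}, {"gripper": 0.85, "linear": [0, 0, -60], "twist": 0}, {"gripper": 0.85, "linear": [0, 0, -69], "twist": 0}, {"gripper": 0.4, "linear": [0, 0, -69], "twist": 0}, {"gripper": 0.4, "linear": [0, 0, -69], "twist": 0}], "force": 12}}

```text
time_s: 4.45
ee_pos: [0.4631, 0.2305, 0.0142]
tool_rot: [-0.135, 0.991, 0.0, 0.0]
force: [0.2, -0.1, -0.5]
gripper_width: 0.694
finger_force: 0.0
```

{"fn": "move_arm", "kwargs": {"commands": [{"gripper": 0.4, "linear": [0, 0, 0], "twist": 0}, {"gripper": 0.4, "linear": [0, 0, 0], "twist": 0}, {"gripper": 0.4, "linear": [0, 0, 0], "twist": 0}, {"gripper": 0.4, "linear": [0, 0, 0], "twist": 0}]}}

```text
time_s: 4.85
ee_pos: [0.4633, 0.2298, 0.0147]
tool_rot: [-0.134, 0.991, 0.0, 0.001]
force: [-1.3, -0.9, 6.5]
gripper_width: 0.517
finger_force: 12.0
```

{"fn": "move_arm", "kwargs": {"commands": [{"gripper": 0.4, "linear": [14, -6, 0], "twist": -3}, {"gripper": 0.4, "linear": [28, -12, 0], "twist": -6}, {"gripper": 0.4, "linear": [42, -18, 0], "twist": -9}, {"gripper": 0.4, "linear": [56, -24, 0], "twist": -12}, {"gripper": 0.4, "linear": [68, -29, 0], "twist": -12}]}}

```text
time_s: 5.35
ee_pos: [0.5286, 0.2028, 0.0147]
tool_rot: [-0.031, 1.0, 0.001, -0.001]
force: [-7.2, 3.5, 8.9]
gripper_width: 0.523
finger_force: 12.0
```

{"fn": "move_arm", "kwargs": {"commands": [{"gripper": 0.4, "linear": [0, 0, 0], "twist": 0}, {"gripper": 0.4, "linear": [0, 0, 0], "twist": 0}]}}

```text
time_s: 5.55
ee_pos: [0.5316, 0.2011, 0.0147]
tool_rot: [-0.03, 1.0, 0.001, 0.001]
force: [0.2, -0.2, 4.9]
gripper_width: 0.52
finger_force: 12.0
```

{"fn": "move_arm", "kwargs": {"commands": [{"gripper": 0.75, "linear": [0, 0, 0], "twist": 0}, {"gripper": 0.75, "linear": [0, 0, 0], "twist": 0}, {"gripper": 0.75, "linear": [0, 0, 0], "twist": 0}, {"gripper": 0.75, "linear": [0, 0, 35], "twist": 0}, {"gripper": 0.75, "linear": [0, 0, 70], "twist": 0}]}}

```text
time_s: 6.05
ee_pos: [0.5295, 0.2004, 0.0835]
tool_rot: [-0.03, 1.0, -0.001, -0.002]
force: [-0.2, -0.2, -0.3]
gripper_width: 0.756
finger_force: 0.0
```

{"fn": "move_arm", "kwargs": {"commands": [{"gripper": 0.85, "linear": [-15, -28, 0], "twist": 3}, {"gripper": 0.85, "linear": [-30, -56, 0], "twist": 6}, {"gripper": 0.85, "linear": [-45, -85, 0], "twist": 8}, {"gripper": 0.85, "linear": [-45, -85, 0], "twist": 8}, {"gripper": 0.85, "linear": [-45, -85, 0], "twist": 8}]}}

```text
time_s: 6.55
ee_pos: [0.4856, 0.1154, 0.0838]
tool_rot: [-0.099, 0.995, 0.0, -0.0]
force: [0.0, 0.5, 0.0]
gripper_width: 0.851
finger_force: 0.0
```

```bash
python3 - <<'E'
from h import *
o=observe();print(o["ee_pos"],o["tool_rot"]);cv2.imwrite("pics/w3.png",snapshot("wrist"))
E
```

```text
[0.48560233 0.11541864 0.08376076] [-9.91099006e-02  9.95076491e-01  6.22492885e-05 -3.91530421e-05]
```

View pics/w3.png

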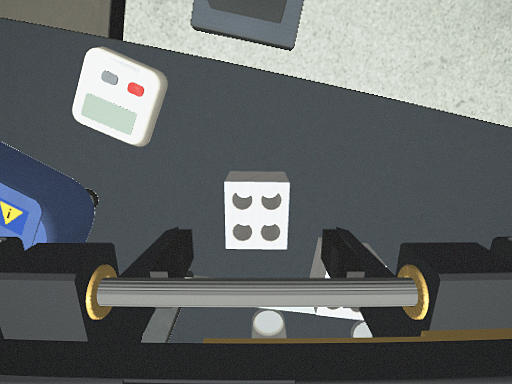

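The wrist view shows block 3 at about (257,215), square and centred. The hotplate, at x<100, stays clear. Gripping.

{"fn": "move_arm", "kwargs": {"commands": [{"gripper": 0.8, "linear": [0, 0, -35], "twist": 0}, {"gripper": 0.8, "linear": [0, 0, -60], "twist": 0}, {"gripper": 0.8, "linear": [0, 0, -69], "twist": 0}, {"gripper": 0.4, "linear": [0, 0, -69], "twist": 0}, {"gripper": 0.4, "linear": [0, 0, -69], "twist": 0}], "force": 12}}

```text
time_s: 7.1
ee_pos: [0.4861, 0.1166, 0.0152]
tool_rot: [-0.1, 0.995, 0.0, 0.0]
force: [0.3, -0.1, 0.2]
gripper_width: 0.641
finger_force: 0.0
```

{"fn": "move_arm", "kwargs": {"commands": [{"gripper": 0.4, "linear": [0, 0, 0], "twist": 0}, {"gripper": 0.4, "linear": [0, 0, 0], "twist": 0}, {"gripper": 0.4, "linear": [0, 0, 0], "twist": 0}, {"gripper": 0.4, "linear": [0, 0, 0], "twist": 0}]}}

```text
time_s: 7.5
ee_pos: [0.4864, 0.116, 0.0157]
tool_rot: [-0.1, 0.995, 0.0, 0.001]
force: [0.5, 0.1, 6.5]
gripper_width: 0.52
finger_force: 12.0
```

{"fn": "move_arm", "kwargs": {"commands": [{"gripper": 0.4, "linear": [11, -3, 0], "twist": -2}, {"gripper": 0.4, "linear": [22, -6, 0], "twist": -4}, {"gripper": 0.4, "linear": [33, -9, 0], "twist": -6}, {"gripper": 0.4, "linear": [44, -12, 0], "twist": -8}, {"gripper": 0.4, "linear": [53, -15, 0], "twist": -8}]}}

```text
time_s: 8.0
ee_pos: [0.5348, 0.1018, 0.0155]
tool_rot: [-0.031, 1.0, 0.0, -0.003]
force: [-9.5, 2.5, 12.0]
gripper_width: 0.521
finger_force: 12.0
```

{"fn": "move_arm", "kwargs": {"commands": [{"gripper": 0.4, "linear": [0, 0, 0], "twist": 0}, {"gripper": 0.4, "linear": [0, 0, 0], "twist": 0}, {"gripper": 0.75, "linear": [0, 0, 0], "twist": 0}, {"gripper": 0.75, "linear": [0, 0, 0], "twist": 0}, {"gripper": 0.75, "linear": [0, 0, 0], "twist": 0}]}}

```text
time_s: 8.5
ee_pos: [0.5388, 0.1006, 0.0147]
tool_rot: [-0.03, 1.0, -0.0, 0.0]
force: [-0.8, 0.2, 0.7]
gripper_width: 0.748
finger_force: 0.0
```

{"fn": "move_arm", "kwargs": {"commands": [{"gripper": 0.75, "linear": [0, 0, 40], "twist": 0}, {"gripper": 0.75, "linear": [0, 0, 80], "twist": 0}, {"gripper": 0.75, "linear": [0, 0, 120], "twist": 0}, {"gripper": 0.75, "linear": [-30, 0, 160], "twist": 0}, {"gripper": 0.75, "linear": [-70, 0, 180], "twist": 0}]}}

```text
time_s: 9.0
ee_pos: [0.4708, 0.1015, 0.1975]
tool_rot: [-0.029, 1.0, 0.001, 0.003]
force: [0.1, 0.3, 0.2]
gripper_width: 0.748
finger_force: 0.0
```

{"fn": "move_arm", "kwargs": {"commands": [{"gripper": 0.75, "linear": [-40, 50, 10], "twist": 0}, {"gripper": 0.75, "linear": [-80, 100, 20], "twist": 0}, {"gripper": 0.75, "linear": [-110, 150, 20], "twist": 0}, {"gripper": 0.75, "linear": [-120, 200, 20], "twist": 0}, {"gripper": 0.75, "linear": [-130, 250, 20], "twist": 0}]}}

```text
time_s: 9.5
ee_pos: [0.3471, 0.3156, 0.2148]
tool_rot: [-0.03, 1.0, -0.0, 0.0]
force: [1.0, 0.3, 0.5]
gripper_width: 0.751
finger_force: 0.0
```

{"fn": "move_arm", "kwargs": {"commands": [{"gripper": 0.75, "linear": [0, 50, 0], "twist": 0}, {"gripper": 0.75, "linear": [-20, 100, 0], "twist": 0}, {"gripper": 0.75, "linear": [-40, 140, 0], "twist": 0}, {"gripper": 0.75, "linear": [-60, 170, 0], "twist": 0}, {"gripper": 0.75, "linear": [-80, 200, 0], "twist": 0}]}}

```text
time_s: 10.0
ee_pos: [0.2672, 0.516, 0.2142]
tool_rot: [-0.03, 1.0, -0.0, -0.0]
force: [1.1, -0.0, 0.8]
gripper_width: 0.749
finger_force: 0.0
```

```bash
python3 - <<'E'
from meas import *
ims=np.mean([snapshot("top") for _ in range(2)],0).astype(np.uint8)
for x,y,r in blocks(ims,None): print(np.round([x,y]),np.round(r[0],1),np.round(r[1],1),round(r[2],1))
c=ims[140:230,95:295]; cv2.imwrite("pics/crop2.png",cv2.resize(c,None,fx=4,fy=4,interpolation=cv2.INTER_CUBIC))
o=observe();print(o["time_s"],o["ee_pos"])
E
```

```text
10.1 [0.26317485 0.51969347 0.21456408]
```

View pics/crop2.png

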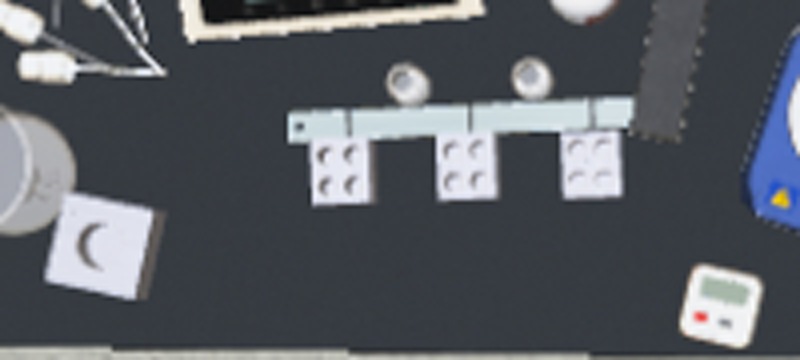

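The three blocks stand against the strip at crop (340,172), (466,167) and (592,165), below their lines. I'll check this with numbers from the near corners.

```bash
python3 - <<'E'
from h import *
full=lambda p:(np.asarray(p,float)+.5)/4-.5+[95,140]
im=cv2.imread("pics/crop2.png"); g=cv2.cvtColor(im,cv2.COLOR_BGR2GRAY)
m=((g>165)).astype(np.uint8); m[:150]=0; m=cv2.morphologyEx(m,cv2.MORPH_CLOSE,np.ones((19,19)))
a=np.radians(3.5); ex=np.array([np.cos(a),np.sin(a)]); ey=np.array([-np.sin(a),np.cos(a)]); O=np.array([573.6,203.3])
for c in cv2.findContours(m,0,cv2.CHAIN_APPROX_NONE)[0]:
    x,y,w,h=cv2.boundingRect(c)
    if not(40<w<80 and 300<x<640 and y<165): continue
    P=ray2plane("top",full(c[:,0]),.04)[:,:2]*1000; q=np.c_[(P-O)@ex,(P-O)@ey]
    s=q[(q[:,0]<np.percentile(q[:,0],90))]
    near=np.percentile(q[:,0],2)
    L,Rr=q[q[:,1]>q[:,1].mean()+18],q[q[:,1]<q[:,1].mean()-18]
    bot=q[(q[:,0]<near+5)&(abs(q[:,1]-q[:,1].mean())<18)]
    print("centre x~",round(near+26,1),"y",round((q[:,1].max()+q[:,1].min())/2,1),"w",round(np.ptp(q[:,1]),1),"ang",np.round(np.degrees(np.polyfit(bot[:,1],bot[:,0],1)[0]),1))
E
```

```text
centre x~ -44.4 y -98.6 w 46.0 ang 0.3
centre x~ -41.3 y 1.3 w 46.6 ang 0.6
centre x~ -40.3 y 102.4 w 46.0 ang 0.4
```

All three are well inside tolerance: x between -52 and -34 mm, y within 15 mm, and under 12°. The arm is clear, so I'm handing in.

```bash
python3 -c "
from workcell import *
print(finish_job())"
```

```text
the job is handed in; nothing more can be done
None
```

The three four-well blocks now stand square against the strip, each within about 2.5 mm of its line and 1° of square by the top camera, and the job was handed in at about 10 s; no verdict came back.

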